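Lock the screw that was left undone on the water filter's cover

TASK

After a cartridge change, one of the four slotted quarter-turn screws on the water filter unit's cover was left undone: its slot does not point to the green marks as on the other three. Take the flat-bladed driver from its stand, turn that screw clockwise with it, home against its stop, and put the driver back upright in its stand. Keep the other three screws locked and do not shift the things standing around.

Things in the scene. Friction and masses are not known exactly. Their poses are not given: they have to be found in the camera images.
- filter_unit: water filter unit, fixed: white tub 150 x 230 mm, grey-edged cover, clear in the middle so that a blue cartridge shows, two capped couplings at the back (out to x = 92 mm). Origin under its centre on the counter; z up, x to its back, y along its long side. The cover's top is 60 mm above the counter; the four screws stand on it at x = +-50, y = +-90 mm
- driver: flat-bladed service driver, 118 mm long, upright in its stand at the start. Origin at the blade's tip; z up along the handle, x along the blade's width. Blade 24 x 5 mm (20 x 3.5 at the tip), z = 0 to 15; round shank 18 across to z = 50; black round guard 50 across, z = 50 to 58; orange square handle 30 x 30 mm, flats square to x and y, z = 58 to 118; 0.12 kg
- stand: the driver's heavy round grey stand, fixed, 62 mm high, 64 across at the top, 82 at the foot. Origin under its centre on the counter. A round hole 32 across goes down from the top, floor 8 mm above the counter; the driver's guard rests on the stand's top, so the parked driver's tip is 12 mm above the counter. Any yaw of the driver will do
- screw_1: white collar, 48 mm across, 3 high, of one of the four captive quarter-turn screws; which corner of the cover it sits in differs. Origin at the screw's axis on the cover's top (60 mm above the counter); axes as the filter unit's. Green marks at +-x (locked), red at +-y (undone). The floor of its head's slot is 10 mm above this origin undone, 7 mm locked: turning draws the head down
- screw_1_head (a joint): turn of screw_1's steel head, rad, growing clockwise from above: 0 undone, slot along the collar's y (red marks); 1.57 locked against its stop, slot along x (green marks). Friction about 0.1 N m. Head 38 mm across, 12 high; slot 8 wide, 29 long with closed ends, 8 deep, its mouth bevelled to 12 x 32
- screw_2: white collar, 48 mm across, 3 high, of one of the four captive quarter-turn screws; which corner of the cover it sits in differs. Origin at the screw's axis on the cover's top (60 mm above the counter); axes as the filter unit's. Green marks at +-x (locked), red at +-y (undone). The floor of its head's slot is 10 mm above this origin undone, 7 mm locked: turning draws the head down
- screw_2_head (a joint): turn of screw_2's steel head, rad, growing clockwise from above: 0 undone, slot along the collar's y (red marks); 1.57 locked against its stop, slot along x (green marks). Friction about 0.1 N m. Head 38 mm across, 12 high; slot 8 wide, 29 long with closed ends, 8 deep, its mouth bevelled to 12 x 32
- screw_3: white collar, 48 mm across, 3 high, of one of the four captive quarter-turn screws; which corner of the cover it sits in differs. Origin at the screw's axis on the cover's top (60 mm above the counter); axes as the filter unit's. Green marks at +-x (locked), red at +-y (undone). The floor of its head's slot is 10 mm above this origin undone, 7 mm locked: turning draws the head down
- screw_3_head (a joint): turn of screw_3's steel head, rad, growing clockwise from above: 0 undone, slot along the collar's y (red marks); 1.57 locked against its stop, slot along x (green marks). Friction about 0.1 N m. Head 38 mm across, 12 high; slot 8 wide, 29 long with closed ends, 8 deep, its mouth bevelled to 12 x 32
- screw_4: white collar, 48 mm across, 3 high, of one of the four captive quarter-turn screws; which corner of the cover it sits in differs. Origin at the screw's axis on the cover's top (60 mm above the counter); axes as the filter unit's. Green marks at +-x (locked), red at +-y (undone). The floor of its head's slot is 10 mm above this origin undone, 7 mm locked: turning draws the head down
- screw_4_head (a joint): turn of screw_4's steel head, rad, growing clockwise from above: 0 undone, slot along the collar's y (red marks); 1.57 locked against its stop, slot along x (green marks). Friction about 0.1 N m. Head 38 mm across, 12 high; slot 8 wide, 29 long with closed ends, 8 deep, its mouth bevelled to 12 x 32
- tumbler: waisted drinking glass, 59 mm across, 81 high, loose bystander; origin at the centre of its underside
- mug_espresso: dark blue espresso mug, 51 mm high, loose bystander; origin at the centre of its underside
- creamer_pod_1: creamer pod with brown foil lid, 37 mm across, loose bystander; origin at the centre of its underside
- biscuit_sachet_1: flat blue biscuit sachet, 81 x 51 mm, loose bystander; origin at the centre of its underside
Mind the look-alikes: they are no part of the job. What is shaped like the driver but pink or turquoise is not meant.

How it is judged:
On the way, in this order (a step that is already met when the one before it is completed fails the run):
1. the driver's blade is in the slot of the undone screw (((value of joint screw_1_head below 1.3 rad and horizontal distance between driver and screw_1 below 0.009 m and z of driver in the frame of screw_1 below 0.0165 m and contact force between driver and screw_1 above 0.3 N) or (value of joint screw_2_head below 1.3 rad and horizontal distance between driver and screw_2 below 0.009 m and z of driver in the frame of screw_2 below 0.0165 m and contact force between driver and screw_2 above 0.3 N) or (value of joint screw_3_head below 1.3 rad and horizontal distance between driver and screw_3 below 0.009 m and z of driver in the frame of screw_3 below 0.0165 m and contact force between driver and screw_3 above 0.3 N) or (value of joint screw_4_head below 1.3 rad and horizontal distance between driver and screw_4 below 0.009 m and z of driver in the frame of screw_4 below 0.0165 m and contact force between driver and screw_4 above 0.3 N))), for 0.05 s.
2. all four screws are home while the driver's blade is still in a slot (value of joint each of screw_1_head, screw_2_head, screw_3_head, screw_4_head above 1.4 rad and ((horizontal distance between driver and screw_1 below 0.009 m and z of driver in the frame of screw_1 below 0.0145 m) or (horizontal distance between driver and screw_2 below 0.009 m and z of driver in the frame of screw_2 below 0.0145 m) or (horizontal distance between driver and screw_3 below 0.009 m and z of driver in the frame of screw_3 below 0.0145 m) or (horizontal distance between driver and screw_4 below 0.009 m and z of driver in the frame of screw_4 below 0.0145 m))), for 0.05 s.
At the end, for the whole second after the job is handed in: All four screws are locked (turned to at least 1.40 rad, their stop being at 1.57), and the driver stands released, upright (within 0.12 rad) and at rest in its stand, within 13 mm of the stand's axis with its guard down on the stand's top (tip 6 to 18 mm above the counter) (value of joint each of screw_1_head, screw_2_head, screw_3_head, screw_4_head above 1.4 rad and horizontal distance between driver and stand below 0.013 m and z of driver in the frame of stand between 0.006 and 0.018 m and angle between driver's own z axis and vertical below 0.12 rad and linear speed of driver below 0.02 m/s); the robot touches nothing.
It fails at once if a thing standing around is shifted by more than 30 mm (distance of any of tumbler, mug_espresso, creamer_pod_1, biscuit_sachet_1 from where it was at the start of the episode above 0.03 m).
It also fails if it takes over 45 s, if anything falls off the work surface, if the arm or the gripper's body presses on something with over 40 N, if the wrist force passes 120 N, or if a joint passes its speed limit or range.

ROBOT

A 6-joint arm with a two-finger parallel gripper is mounted at the origin on a cart in front of the work surface, level with it; the furniture and walls round the work are solid. World frame = base frame: x ahead of the robot, y to its left, z up, the work surface at z = 0. Lengths are in m, angles in rad, forces in N, time in s.
With the tool pointing down it reaches from about 0.225 to 0.875 m from the base axis. Payload 3.4 kg.
Tool frame: the origin (TCP) lies at the very end of the fingers, on their centre line; the grasp point (between the pads) lies 19 mm behind it (manip.tcp_to_grasp is the distance from the TCP to the grasp point, in m); z points along the fingers, y is the line along which they close (so a half turn about z gives the same grasp; the last joint's range is limited). The gripper opens to 85 mm and grips with 20 to 120 N. Pads are 22 mm wide; open, the fingers measure 114 mm over their backs; the gripper's body (76 mm by 85 mm) begins 54 mm behind the grasp point. The pads swing forward as they close: fully open they stand 13 mm farther back than shut.
Start: joints at [1.128, 0.276, 1.505, -0, 1.361, -0.121], TCP at [0.182, 0.546, 0.231] pointing down, gripper open.
Joint ranges: [-2.89, 2.89], [-0.75, 2.08], [0.22, 2.7], [-1.18, 4.32], [0.11, 2.71], [-2.7, 2.7]. Speed limits (rad/s): [2.57, 2.57, 3.14, 3.14, 3.14, 3.14].

INTERFACE

Orientations are given as a unit quaternion [w, x, y, z].
In Python, from rig import status, get_image, job, manip gives the robot as it stands.
- The arm moves only by the tool apply_moves, never from a script. Its arguments are lists of equal length, an entry for each row: "xyz": the shift along the tool's x, y, z each as a share of 0.3 m, from -1 to 1, a list of three; "rot": the turn, a rotation vector about the tool's x, y, z each as a share of 60 degrees, from -1 to 1, a list of three; "hand": the opening, from -1 (shut) to 1 (fully open). A call has 1 to 8 rows; each row shifts and turns the commanded pose from where the row before left it, along the tool's axes as they then stand; what a row does not reach is not made up. A row lasts 1/8 s, in which the tool goes at most 62.5 mm and 10.7 degrees, less where a joint would pass 70% of its speed; a pose out of reach is approached as far as the arm can. A call with a number of a shift or a turn outside -1 to 1 is refused whole. A call with a gripper value outside its range is refused whole. The fingers move at their own pace and stop on an object; "force" is the grip in N (left out, the last holds). Time passes only in rows, so rows that do not move let the fingers close. It gives the time, the measured TCP pose, the force, the opening and the grip force at its end, in the units of the state.
- status.get_state(): the state, without advancing time (a new reading comes with each control period).
- get_image(name): name is "scene" or "top" or "wrist"; returns a dict with "pixels" (400x640x3 uint8, red, green, blue), "fovy" (degrees; the focal length in pixels is half the picture's height over the tangent of half this angle, whatever the lens; pixels are square), "cx", "cy" (the principal point, pixels), "origin" and "orientation" of the camera in the world; the wrist camera has in their place "tool_from_camera" (4x4, takes a point from camera to tool coordinates, whose origin is the TCP and whose axes are the flange's). Camera axes: x right, y down, z forward; pixel columns grow to the right and rows downward; lengths in m; the calibration is good to about 2 mm. A picture is of the moment at which its call begins: read the wrist's pose just before it. There is no depth.
- job.sign_off(): hands the job in; it is judged then, once.
The state is a dict: "clock": time; "qpos": joint angles; "qd": joint speeds; "effort": joint torques, N m; "position": TCP position; "ee_rot": TCP orientation; "contact_force": force on the tool from outside, world axes, zero at the start; "moment": the same for the moment, N m; "width": finger opening in m; "gripper_force": force on a finger pad.
Only numpy, scipy, OpenCV 4.12 (cv2) and the standard library are available. Lean on these libraries where they do the work, as an engineer would, in place of code of your own. Each camera call takes 0.05 s, during which the arm holds its last target. There are 200 camera calls.

## Working session

There is one attempt and no reset: what is moved stays moved. The work goes in short steps, Python scripts to look and compute and a tool call to move; the robot and the scene stay as the last step left them, time stands still between calls to the robot, and variables do not carry over. Pictures are saved under pics/ and viewed, at most 10 in all, crops included, and the job is handed in when it is done.

Besides the shell and the picture viewer there is one more tool, called after "Request:" in YAML: its name, and indented under it one key for each argument. apply_moves: Moves the arm, as the interface text tells. Its arguments: {"type":"object","properties":{"xyz":{"type":"array","items":{"type":"array","items":{"type":"number","minimum":-1,"maximum":1}}},"rot":{"type":"array","items":{"type":"array","items":{"type":"number","minimum":-1,"maximum":1}}},"hand":{"type":"array","items":{"type":"number"}},"force":{"type":"number"}},"required":["xyz","rot","hand"]}

```bash
mkdir -p pics
cat > h.py <<'E'
import numpy as np, cv2
from scipy.spatial.transform import Rotation as R
from rig import status, get_image, job, manip
def q2R(q): return R.from_quat([q[1],q[2],q[3],q[0]]).as_matrix()
def cam(name):
    s=status.get_state(); im=get_image(name)
    if 'tool_from_camera' in im:
        T=np.eye(4);T[:3,:3]=q2R(s['ee_rot']);T[:3,3]=s['position'];M=T@np.array(im['tool_from_camera'])
        o,Rm=M[:3,3],M[:3,:3]
    else: o,Rm=np.array(im['origin']),q2R(im['orientation'])
    f=im['pixels'].shape[0]/2/np.tan(np.radians(im['fovy'])/2)
    return dict(px=im['pixels'],o=o,R=Rm,f=f,cx=im['cx'],cy=im['cy'])
def ray(c,u,v):
    return c['R']@np.array([(u-c['cx'])/c['f'],(v-c['cy'])/c['f'],1])
def onz(c,u,v,z):
    d=ray(c,u,v);return c['o']+d*(z-c['o'][2])/d[2]
def proj(c,p):
    q=c['R'].T@(np.array(p)-c['o']);return c['cx']+c['f']*q[0]/q[2],c['cy']+c['f']*q[1]/q[2]
def save(c,n,crop=None,k=1):
    p=c['px']
    if crop: x0,y0,x1,y1=crop;p=p[y0:y1,x0:x1]
    cv2.imwrite('pics/'+n,cv2.resize(p[:,:,::-1],None,fx=k,fy=k,interpolation=cv2.INTER_CUBIC))
E
python3 - <<'E'
from h import *
for n in('top','scene'):
    c=cam(n);save(c,n+'0.png');np.savez('pics/'+n+'0.npz',**c);print(n,c['o'],c['f'],c['R'].round(3).tolist())
s=status.get_state();print(s)
E
```

```text
top [ 0.42186385 -0.01086211  1.22535587] 462.2703217781373 [[0.02, -0.999, 0.048], [-1.0, -0.019, 0.006], [-0.005, -0.048, -0.999]]
scene [-0.04922033  0.66542701  1.07197867] 407.1318944363018 [[-0.777, -0.473, 0.416], [-0.63, 0.595, -0.5], [-0.011, -0.65, -0.759]]
{'clock': 0.1, 'qpos': array([ 1.12801314e+00,  2.76518342e-01,  1.50597667e+00,  2.12864441e-05,
        1.36069652e+00, -1.20971372e-01]), 'qd': array([-0.0010164 ,  0.00032621, -0.00292161,  0.00125401, -0.00128522,
       -0.00064074]), 'effort': array([ 2.35166648e-03, -4.17698622e+01, -2.46404672e+01, -5.21977802e-05,
        5.81934932e-03,  5.68572602e-06]), 'position': array([0.18165061, 0.54507432, 0.23054575]), 'ee_rot': array([-2.32368143e-04,  1.60214624e-01,  9.87081879e-01, -7.64994376e-04]), 'contact_force': array([ 0.22764205, -0.78450274, -0.37980618]), 'moment': array([ 0.07019477, -0.05527565, -0.04833898]), 'gripper_force': 0.0, 'width': 0.08565186828184908}
```

View pics/top0.png

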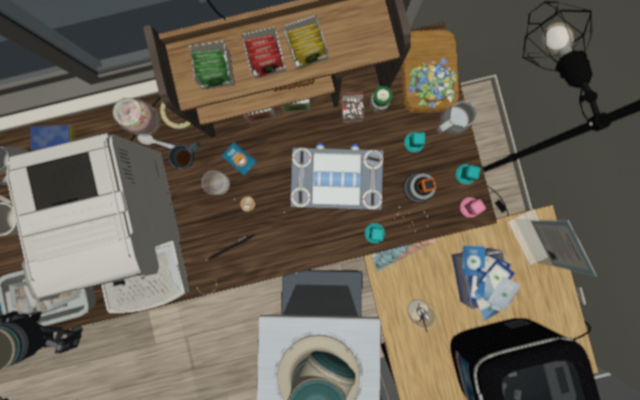

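View pics/scene0.png

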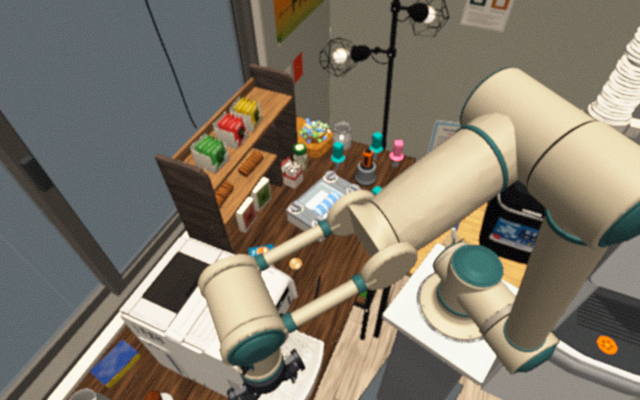

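Run:
```python
from h import *
c=dict(np.load('pics/top0.npz'))
save(c,'crop0.png',(285,135,485,225),4)
for n,u,v,z in[('m',337,179,.06),('drv',422,186,.12),('stand',421,188,.06),('a',290,207,.06),('tumb',215,183,.08)]:print(n,onz(c,u,v,z).round(3))
px=c['px'];hsv=cv2.cvtColor(px,cv2.COLOR_RGB2HSV)
m=cv2.inRange(hsv,(5,150,90),(16,255,255));m[:,:400]=0;m[:,450:]=0;m[:160]=0;m[215:]=0
ys,xs=np.nonzero(m);print(len(xs),xs.min(),xs.max(),ys.min(),ys.max(),cv2.minAreaRect(np.c_[xs,ys].astype(np.float32)))
```

```text
m [ 0.51 -0.04  0.06]
drv [ 0.492 -0.242  0.12 ]
stand [ 0.491 -0.252  0.06 ]
a [0.437 0.077 0.06 ]
tumb [0.492 0.264 0.08 ]
111 420 436 177 192 ((428.0882568359375, 184.35293579101562), (13.339459419250488, 14.55213737487793), 75.96376037597656)
```

View pics/crop0.png

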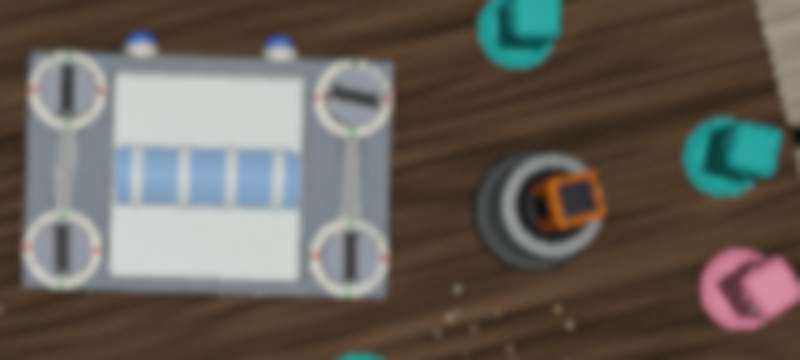

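```bash
cat >> h.py <<'E'
def plan(target,yaw=None,step=.055,s=None):
    """tool down; yaw = world angle of tool y axis. prints per-row shares"""
    s=s or status.get_state();Rm=q2R(s['ee_rot']);p=np.array(s['position'])
    y=Rm[:,1]
    x=None
    if yaw is None: Rt=Rm
    else:
        yy=np.array([np.cos(yaw),np.sin(yaw),0]);z=np.array([0,0,-1.]);Rt=np.c_[np.cross(yy,z),yy,z]
    rv=R.from_matrix(Rm.T@Rt).as_rotvec()
    d=np.array(target)-p
    print('pos',p.round(4),'toolyaw',np.degrees(np.arctan2(y[1],y[0])).round(2),'tilt',np.degrees(np.arccos(-Rm[2,2])).round(2))
    print('tool shift(share total, no rot)',(Rm.T@d/.3).round(4),'after rot',(Rt.T@d/.3).round(4),'rot share',(np.degrees(rv)/60).round(4),
      'rows>=',max(np.linalg.norm(d)/step,np.degrees(np.linalg.norm(rv))/10).round(1))
E
python3 - <<'E'
from h import *
c=dict(np.load('pics/top0.npz'))
for n,u,v,z in[('screw',373.5,159.5,.072),('shelf bottom R?',345,110,.0),('shelfR',408,55,.3),('drvtop',285+577/4,135+198/4,.13),('stand',285+550/4,135+205/4,.062)]:print(n,onz(c,u,v,z).round(3))
plan([.3,.3,.33]);plan([.43,-.1,.33])
E
```

```text
screw [ 0.56  -0.13   0.072]
shelf bottom R? [ 0.7   -0.059  0.   ]
shelfR [ 0.747 -0.173  0.3  ]
drvtop [ 0.496 -0.257  0.13 ]
stand [ 0.495 -0.255  0.062]
pos [0.1817 0.5451 0.2305] toolyaw 71.56 tilt 0.09
tool shift(share total, no rot) [-0.6326 -0.6507 -0.3306] after rot [-0.6326 -0.6507 -0.3306] rot share [0. 0. 0.] rows>= 5.3
pos [0.1817 0.5451 0.2305] toolyaw 71.56 tilt 0.09
tool shift(share total, no rot) [-1.4654 -1.7785 -0.329 ] after rot [-1.4654 -1.7785 -0.329 ] rot share [0. 0. 0.] rows>= 12.7
```

Request:
apply_moves:
  xyz:
    - [-0.08,-0.17,-0.06]
    - [-0.08,-0.17,-0.06]
    - [-0.08,-0.17,-0.06]
    - [-0.08,-0.17,-0.06]
    - [-0.08,-0.17,-0.05]
    - [-0.08,-0.17,-0.04]
    - [-0.08,-0.17,0]
  rot:
    - [0,0,0]
    - [0,0,0]
    - [0,0,0]
    - [0,0,0]
    - [0,0,0]
    - [0,0,0]
    - [0,0,0]
  hand: [1,1,1,1,1,1,1]

```text
clock: 0.98
position: [0.2284, 0.1522, 0.331]
ee_rot: [0.001, 0.159, 0.987, 0.0]
contact_force: [1.7, -0.5, -0.4]
width: 0.0851
gripper_force: 0.0
```

Run:
```python
from h import *
c=cam('wrist');print('cam off',c['o']-status.get_state()['position'],c['R'].round(2).tolist(),c['f'])
plan([.45,-.2,.33],np.radians(90))
```

```text
cam off [-0.07628764  0.03202009  0.1427038 ] [[0.32, 0.9, 0.3], [0.95, -0.3, -0.1], [0.0, 0.32, -0.95]] 319.1631531380113
pos [0.2289 0.145  0.3305] toolyaw 70.98 tilt 0.47
tool shift(share total, no rot) [-1.0715 -0.8469  0.0124] after rot [-0.737  -1.1499  0.0017] rot share [-0.0071  0.0034 -0.317 ] rows>= 7.4
```

Request:
apply_moves:
  xyz:
    - [-0.13,-0.11,0]
    - [-0.13,-0.11,0]
    - [-0.13,-0.11,0]
    - [-0.13,-0.11,0]
    - [-0.13,-0.11,0]
    - [-0.13,-0.11,0]
    - [-0.13,-0.11,0]
    - [-0.13,-0.11,0]
  rot:
    - [0,0,0]
    - [0,0,0]
    - [0,0,0]
    - [0,0,0]
    - [0,0,0]
    - [0,0,0]
    - [0,0,0]
    - [0,0,0]
  hand: [1,1,1,1,1,1,1,1]

```text
clock: 2.02
position: [0.4415, -0.1966, 0.3297]
ee_rot: [-0.0, 0.161, 0.987, 0.0]
contact_force: [0.8, 0.6, 0.3]
width: 0.085
gripper_force: 0.0
```

Request:
apply_moves:
  xyz:
    - [0,0,0]
    - [0,0,0]
    - [0,0,0]
  rot:
    - [0,0,-0.16]
    - [0,0,-0.157]
    - [0,0,0]
  hand: [1,1,1]

```text
clock: 2.4
position: [0.4409, -0.1952, 0.3296]
ee_rot: [-0.001, -0.004, 1.0, 0.0]
contact_force: [0.8, 0.3, 0.4]
width: 0.0855
gripper_force: 0.0
```

Run:
```python
from h import *
c=cam('wrist');save(c,'w1.png',None,1.25);np.savez('pics/w1.npz',**c)
plan([.45,-.2,.33],np.radians(90))
```

```text
pos [ 0.4408 -0.1952  0.3298] toolyaw 90.42 tilt 0.06
tool shift(share total, no rot) [-0.0305 -0.0164 -0.0006] after rot [-0.0306 -0.0161 -0.0006] rot share [ 0.0006 -0.0007  0.0071] rows>= 0.2
```

View pics/w1.png

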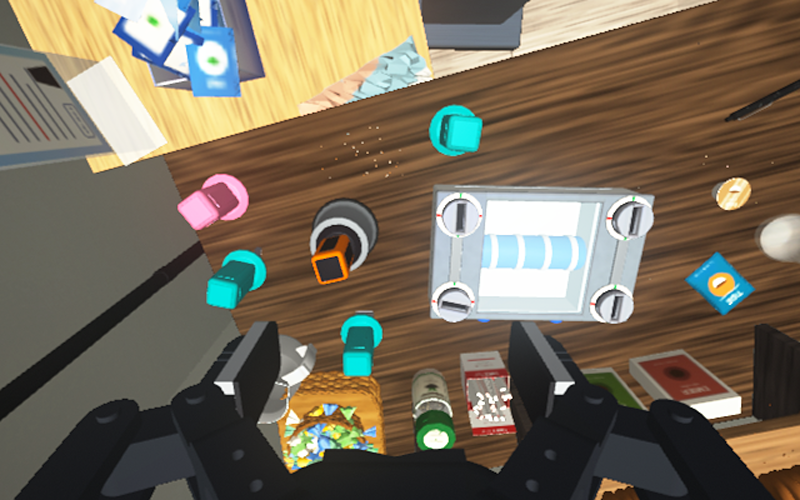

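Run:
```python
from h import *
c=dict(np.load('pics/w1.npz'))
a=cv2.resize(c['px'][155:235,240:310],None,fx=6,fy=6,interpolation=cv2.INTER_CUBIC)[:,:,::-1]
b=cv2.resize(c['px'][220:265,340:400],None,fx=6,fy=6,interpolation=cv2.INTER_CUBIC)[:,:,::-1]
o=np.zeros((480,790,3),np.uint8);o[:480,:420]=a;o[:270,425:785]=b;cv2.imwrite('pics/w1c.png',o)
hsv=cv2.cvtColor(c['px'],cv2.COLOR_RGB2HSV)
m=cv2.inRange(hsv,(3,150,60),(20,255,255));m[:,:240]=0;m[:,310:]=0;m[:150]=0;m[240:]=0
v=hsv[...,2][m>0];print(np.percentile(v,[5,25,50,75,95]))
for n,u,w,z in[('drvtop',265,213,.13),('screw',364,240,.072),('tq1',286.5,287,.118),('tq1b',290,264,.058),('tq2',186,233,.118),('mugpot',235,285,.08)]:print(n,onz(c,u,w,z).round(3))
```

```text
[ 94.65 142.   175.5  252.   255.  ]
drvtop [ 0.495 -0.253  0.13 ]
screw [ 0.556 -0.127  0.072]
tq1 [ 0.601 -0.231  0.118]
tq1b [ 0.603 -0.231  0.058]
tq2 [ 0.526 -0.352  0.118]
mugpot [ 0.624 -0.308  0.08 ]
```

View pics/w1c.png

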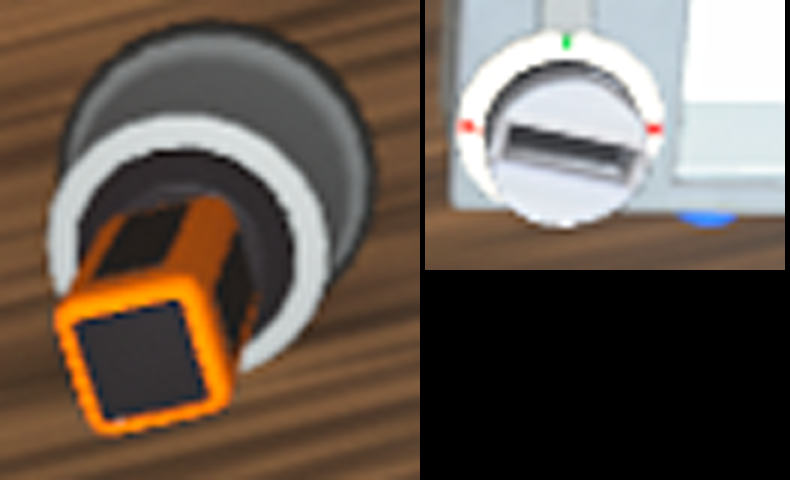

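Run:
```python
from h import *
c=dict(np.load('pics/w1.npz'))
hsv=cv2.cvtColor(c['px'],cv2.COLOR_RGB2HSV)
m=cv2.inRange(hsv,(3,120,210),(25,255,255));m[:,:240]=0;m[:,310:]=0;m[:150]=0;m[240:]=0
ys,xs=np.nonzero(m);P=np.array([onz(c,u,v,.13)[:2] for u,v in zip(xs,ys)],np.float32)
r=cv2.minAreaRect(P*1000);print('handle',r)
pc=lambda x,y,z:onz(c,340+(x-425)/6-.4,220+y/6-.4,z)
print('head',pc(571,154,.078),'collar',pc(560,127.5,.063))
a,b=pc(466,126,.063),pc(655,129,.063);d=b-a;print('red axis deg',np.degrees(np.arctan2(d[1],d[0])),np.linalg.norm(d))
for A,B in(((512,125),(640,150)),((503,158),(630,183))):
    d=pc(*B,.078)-pc(*A,.078);print('slot',np.degrees(np.arctan2(d[1],d[0])),np.linalg.norm(d))
# stand ring: white-ish ring extents at z .062
g=lambda x,y,z:onz(c,240+x/6-.4,155+y/6-.4,z)
print('stand ring', g(47,240,.062),g(328,240,.062),g(187,113,.062))
# other screws' collar centers (view/1.25) for unit pose
for n,u,v in(('FR',460,216),('FL',632,217),('BL',611,304)):print(n,onz(c,u/1.25,v/1.25,.075).round(4))
```

```text
handle ((495.6575622558594, -254.55613708496094), (28.833633422851562, 28.75393295288086), 14.348343849182129)
head [ 0.56121749 -0.12788413  0.078     ] collar [ 0.56191493 -0.12824553  0.063     ]
red axis deg 89.40612554395237 0.04459773295858749
slot 78.35118218506679 0.03009257284122487
slot 78.18560735380915 0.030048839399189353
stand ring [ 0.49464218 -0.28658037  0.062     ] [ 0.49418511 -0.22335653  0.062     ] [ 0.46501397 -0.25402884  0.062     ]
FR [ 0.46   -0.1278  0.075 ]
FL [0.4598 0.0484 0.075 ]
BL [0.5584 0.0444 0.075 ]
```

Run:
```python
from h import *
print(status.get_state()['qpos'])
plan([.4957,-.2546,.22],np.radians(104.3))
```

```text
[-5.61354747e-01  9.17964548e-02  1.50067879e+00  1.60249708e-04
  1.55008783e+00 -2.13956611e+00]
pos [ 0.4408 -0.1952  0.3298] toolyaw 90.42 tilt 0.06
tool shift(share total, no rot) [-0.1817 -0.1997  0.3659] after rot [-0.1283 -0.2372  0.3661] rot share [ 0.0007 -0.0006 -0.2313] rows>= 2.5
```

Request:
apply_moves:
  xyz:
    - [-0.06,-0.067,0.1]
    - [-0.06,-0.067,0.1]
    - [-0.062,-0.066,0.1]
    - [0,0,0.06]
    - [0,0,0]
    - [0,0,0]
    - [0,0,0]
  rot:
    - [0,0,0]
    - [0,0,0]
    - [0,0,0]
    - [0,0,-0.115]
    - [0,0,-0.116]
    - [0,0,0]
    - [0,0,0]
  hand: [1,1,1,1,1,1,1]

```text
clock: 3.32
position: [0.4962, -0.2547, 0.2226]
ee_rot: [0.0, -0.125, 0.992, -0.0]
contact_force: [-0.4, -0.7, 0.5]
width: 0.0853
gripper_force: 0.0
```

Run:
```python
from h import *
plan([.4957,-.2546,.081],np.radians(104.3))
```

```text
pos [ 0.4962 -0.2547  0.2226] toolyaw 104.3 tilt 0.04
tool shift(share total, no rot) [0.0018 0.001  0.4721] after rot [0.0016 0.0008 0.4721] rot share [-0.0004  0.0005  0.0001] rows>= 2.6
```

Request:
apply_moves:
  xyz:
    - [0,0,0.12]
    - [0,0,0.12]
    - [0,0,0.12]
    - [0,0,0.08]
    - [0,0,0.03]
    - [0,0,0]
  rot:
    - [0,0,0]
    - [0,0,0]
    - [0,0,0]
    - [0,0,0]
    - [0,0,0]
    - [0,0,0]
  hand: [1,1,1,1,1,1]

```text
clock: 4.08
position: [0.4962, -0.2549, 0.0815]
ee_rot: [0.0, -0.125, 0.992, 0.0]
contact_force: [-0.9, 0.3, 0.6]
width: 0.0852
gripper_force: 0.0
```

Request:
apply_moves:
  xyz:
    - [0,0,0]
    - [0,0,0]
    - [0,0,0]
    - [0,0,0]
    - [0,0,0]
    - [0,0,0]
    - [0,0,0]
    - [0,0,0]
  rot:
    - [0,0,0]
    - [0,0,0]
    - [0,0,0]
    - [0,0,0]
    - [0,0,0]
    - [0,0,0]
    - [0,0,0]
    - [0,0,0]
  hand: [-1,-1,-1,-1,-1,-1,-1,-1]
  force: 60

```text
clock: 5.08
position: [0.4964, -0.2551, 0.082]
ee_rot: [0.001, -0.126, 0.992, -0.0]
contact_force: [-0.7, -0.1, 5.8]
width: 0.0294
gripper_force: 59.7
```

Request:
apply_moves:
  xyz:
    - [0,0,-0.08]
    - [0,0,-0.15]
    - [0,0,-0.15]
    - [0,0,-0.05]
    - [0,0,0]
  rot:
    - [0,0,0]
    - [0,0,0]
    - [0,0,0]
    - [0,0,0]
    - [0,0,0]
  hand: [-1,-1,-1,-1,-1]

```text
clock: 5.7
position: [0.4961, -0.2549, 0.2103]
ee_rot: [0.0, -0.126, 0.992, -0.0]
contact_force: [-0.3, -0.3, -1.1]
width: 0.0294
gripper_force: 59.4
```

Run:
```python
from h import *
s=status.get_state();p=np.array(s['position']);print(p)
o=np.zeros((400,800,3),np.uint8)
for i,n in enumerate(('scene','wrist')):
    c=cam(n);np.savez('pics/l1%s.npz'%n,**c);t=p-[0,0,.06];u,v=proj(c,t);print(n,u,v,c['px'].shape)
    k=50;u,v=int(np.clip(u,k,640-k)),int(np.clip(v,k,400-k));o[:,400*i:400*i+400]=cv2.resize(c['px'][v-k:v+k,u-k:u+k],(400,400),interpolation=cv2.INTER_CUBIC)[:,:,::-1]
cv2.imwrite('pics/l1.png',o)
```

```text
[ 0.49605344 -0.2549065   0.21028604]
scene 369.07516308365695 146.73250543183843 (400, 640, 3)
wrist 315.261050030476 215.87067715009607 (400, 640, 3)
```

View pics/l1.png

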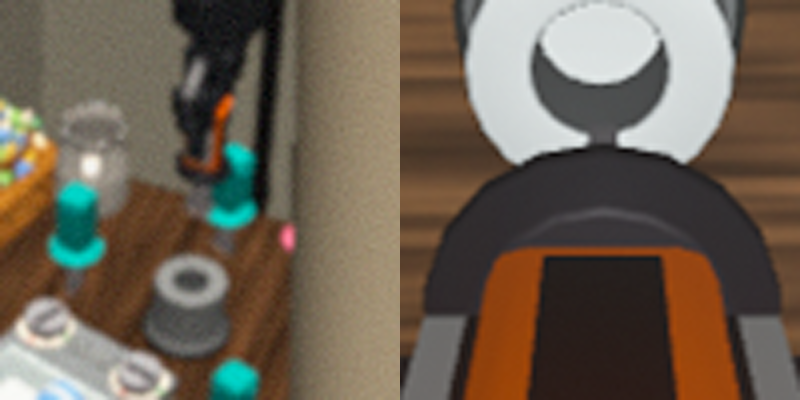

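Run:
```python
from h import *
o=np.zeros((400,800,3),np.uint8)
c=dict(np.load('pics/l1scene.npz'))
for z in(.210,.19,.14): print(proj(c,[.496,-.255,z]))
w=dict(np.load('pics/l1wrist.npz'))
print('tip',proj(w,[.496,-.255,.14]),'blade top',proj(w,[.496,-.255,.155]))
o[:,:400]=cv2.resize(c['px'][132:164,352:384],(400,400),interpolation=cv2.INTER_CUBIC)[:,:,::-1]
o[:,400:]=cv2.resize(w['px'][185:215,300:330],(400,400),interpolation=cv2.INTER_CUBIC)[:,:,::-1]
cv2.imwrite('pics/l2.png',o)
```

```text
(np.float64(370.55213697704363), np.float64(132.90116337948564))
(np.float64(370.05625166914484), np.float64(137.63397807104639))
(np.float64(368.86378456903697), np.float64(149.01508922859983))
tip (np.float64(315.1198417699334), np.float64(210.38909318247082)) blade top (np.float64(315.1602303472865), np.float64(218.39849851538654))
```

View pics/l2.png

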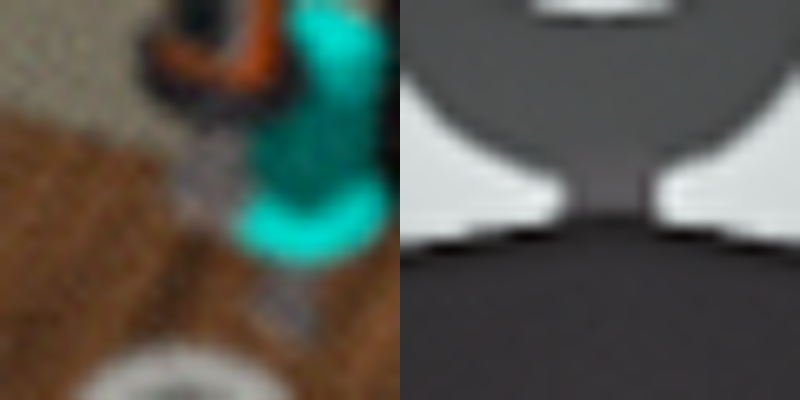

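Run:
```python
from h import *
c=dict(np.load('pics/w1.npz'));t=dict(np.load('pics/top0.npz'))
print('jar',onz(c,350,345,.1),onz(t,381,98,.1),'box',onz(t,352,107,.1))
plan([.5612,-.128,.235],np.radians(-11.7))
```

```text
jar [ 0.71038292 -0.14305786  0.1       ] [ 0.70849988 -0.14323595  0.1       ] box [ 0.68483081 -0.07231486  0.1       ]
pos [ 0.495  -0.2542  0.2083] toolyaw 104.44 tilt 0.21
tool shift(share total, no rot) [-0.3184  0.3524 -0.0888] after rot [ 0.4565  0.1308 -0.089 ] rot share [-6.0000e-04 -4.2000e-03  1.9357e+00] rows>= 11.6
```

Request:
apply_moves:
  xyz:
    - [0,0,-0.03]
    - [0,0,-0.03]
    - [0,0,-0.03]
    - [0,0,0]
    - [0,0,0]
    - [0,0,0]
    - [0,0,0]
    - [0,0,0]
  rot:
    - [0,0,0.16]
    - [0,0,0.16]
    - [0,0,0.16]
    - [0,0,0.16]
    - [0,0,0.16]
    - [0,0,0.16]
    - [0,0,0.16]
    - [0,0,0.16]
  hand: [-1,-1,-1,-1,-1,-1,-1,-1]

```text
clock: 6.8
position: [0.495, -0.2542, 0.2346]
ee_rot: [-0.002, 0.52, 0.854, 0.0]
contact_force: [-0.4, 0.5, -0.1]
width: 0.0293
gripper_force: 59.4
```

Request:
apply_moves:
  xyz:
    - [0,0,0]
    - [0,0,0]
    - [0,0,0]
    - [0,0,0]
    - [0.152,0.043,0]
    - [0.152,0.043,0]
    - [0.152,0.043,0]
    - [0,0,0]
  rot:
    - [0,0,0.16]
    - [0,0,0.16]
    - [0,0,0.16]
    - [0,0,0.176]
    - [0,0,0]
    - [0,0,0]
    - [0,0,0]
    - [0,0,0]
  hand: [-1,-1,-1,-1,-1,-1,-1,-1]

```text
clock: 7.8
position: [0.5619, -0.1255, 0.2347]
ee_rot: [-0.002, 0.774, 0.633, -0.001]
contact_force: [0.2, 0.0, -1.6]
width: 0.0295
gripper_force: 59.5
```

Run:
```python
from h import *
s=status.get_state();print(s['qpos'].round(2),s['width'])
plan([.5612,-.128,.16],np.radians(-11.7))
c=cam('wrist');np.savez('pics/w2.npz',**c);save(c,'w2.png',(200,80,440,340),2.3)
```

```text
[-0.34  0.28  1.49  0.    1.37 -0.14] 0.0295127947883165
pos [ 0.5619 -0.1255  0.2347] toolyaw -11.48 tilt 0.27
tool shift(share total, no rot) [-0.009   0.0005  0.249 ] after rot [-0.0085 -0.0005  0.249 ] rot share [-0.004  -0.002   0.0037] rows>= 1.4
```

View pics/w2.png

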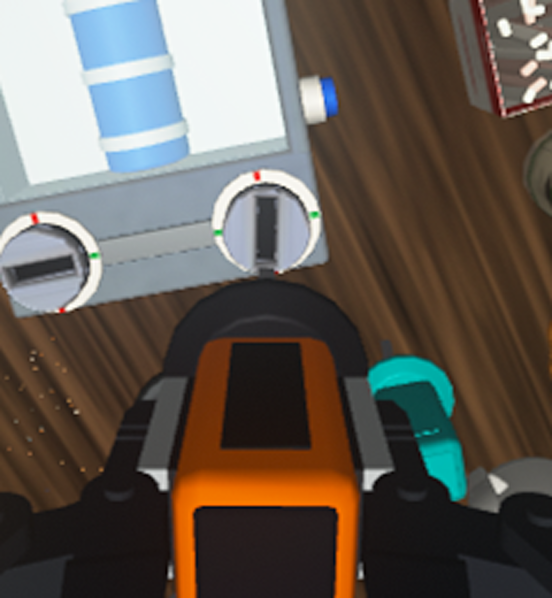

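Run:
```python
from h import *
c=dict(np.load('pics/w2.npz'))
g=lambda x,y,z:onz(c,200+x/2.3-.3,80+y/2.3-.3,z)
print('head',g(266,228,.078),'collarC',(g(218,233,.063)+g(315,214,.063))/2)
d=g(266,194,.078)-g(265,265,.078);print('slot',np.degrees(np.arctan2(d[1],d[0])),np.linalg.norm(d),'mid',(g(266,194,.078)+g(265,265,.078))/2)
print('tip end',g(262,270,.163))
```

```text
head [ 0.56233743 -0.1263127   0.078     ] collarC [ 0.56200308 -0.12829229  0.063     ]
slot 77.71260438006456 0.031006566732413334 mid [ 0.5619487  -0.12714894  0.078     ]
tip end [ 0.56335576 -0.11677043  0.163     ]
```

Request:
apply_moves:
  xyz:
    - [-0.007,0,0.1]
    - [0,0,0.1]
    - [0,0,0.08]
    - [0,0,0]
    - [0,0,0]
  rot:
    - [-0.004,-0.002,0.003]
    - [0,0,0]
    - [0,0,0]
    - [0,0,0]
    - [0,0,0]
  hand: [-1,-1,-1,-1,-1]

```text
clock: 8.48
position: [0.5615, -0.1318, 0.1536]
ee_rot: [0.002, 0.777, 0.63, 0.001]
contact_force: [-0.4, -0.7, -0.6]
width: 0.0292
gripper_force: 59.5
```

Request:
apply_moves:
  xyz:
    - [0,0,0.01]
    - [0,0,0.01]
    - [0,0,0.01]
    - [0,0,0]
  rot:
    - [0,0,0]
    - [0,0,0]
    - [0,0,0]
    - [0,0,0]
  hand: [-1,-1,-1,-1]

```text
clock: 8.98
position: [0.5613, -0.1309, 0.1441]
ee_rot: [0.002, 0.777, 0.63, 0.0]
contact_force: [0.6, 0.5, -0.6]
width: 0.0292
gripper_force: 59.5
```

Run:
```python
from h import *
plan([.5617,-.1276,.138],np.radians(-11.9))
```

```text
pos [ 0.5613 -0.1309  0.1441] toolyaw -11.89 tilt 0.24
tool shift(share total, no rot) [ 0.011  -0.0012  0.0203] after rot [ 0.011  -0.0011  0.0203] rot share [0.0036 0.0019 0.0002] rows>= 0.1
```

Request:
apply_moves:
  xyz:
    - [0.008,0,0]
    - [0,0,0.006]
    - [0,0,0.006]
    - [0,0,0.006]
    - [0,0,0]
  rot:
    - [0.002,0.001,0]
    - [0,0,0]
    - [0,0,0]
    - [0,0,0]
    - [0,0,0]
  hand: [-1,-1,-1,-1,-1]

```text
clock: 9.6
position: [0.562, -0.1287, 0.1394]
ee_rot: [0.001, 0.777, 0.63, 0.0]
contact_force: [-0.7, 0.9, 3.6]
width: 0.0295
gripper_force: 60.0
```

Request:
apply_moves:
  xyz:
    - [0,0,0.004]
    - [0,0,0.002]
    - [0,0,0.001]
    - [0,0,0.001]
    - [0,0,0.001]
    - [0,0,0.001]
  rot:
    - [0,0,0]
    - [0,0,0.08]
    - [0,0,0.1]
    - [0,0,0.1]
    - [0,0,0.1]
    - [0,0,0.1]
  hand: [-1,-1,-1,-1,-1,-1]

```text
clock: 10.35
position: [0.5616, -0.1288, 0.138]
ee_rot: [0.001, 0.909, 0.416, 0.0]
contact_force: [-4.5, 2.1, 13.4]
width: 0.0293
gripper_force: 61.2
```

Run:
```python
from h import *
plan([.5617,-.1276,.137],np.radians(-90.6));s=status.get_state();print(s['contact_force'],s['moment'])
```

```text
pos [ 0.5616 -0.1288  0.138 ] toolyaw -40.86 tilt 0.17
tool shift(share total, no rot) [ 0.0032 -0.0024  0.0034] after rot [ 0.0003 -0.004   0.0035] rot share [ 0.0028 -0.001   0.8289] rows>= 5.0
[-4.52455257  2.09995874 13.36958316] [0.15600197 1.02242724 0.0950722 ]
```

Turning works, with about 13 N of press. I'll continue, overshooting slightly against the stop.

Request:
apply_moves:
  xyz:
    - [0,0,0.001]
    - [0,0,0.001]
    - [0,0,0.001]
    - [0,0,0.001]
    - [0,0,0.001]
    - [0,0,0.001]
    - [0,0,0]
  rot:
    - [0,0,0.12]
    - [0,0,0.12]
    - [0,0,0.12]
    - [0,0,0.12]
    - [0,0,0.12]
    - [0,0,0.12]
    - [0,0,0.1]
  hand: [-1,-1,-1,-1,-1,-1,-1]

```text
clock: 11.22
position: [0.5609, -0.1284, 0.1364]
ee_rot: [0.001, 1.0, -0.001, 0.0]
contact_force: [-4.6, 2.0, 14.1]
width: 0.0293
gripper_force: 61.5
```

Run:
```python
from h import *
plan([.5617,-.1276,.137],np.radians(-90.6));s=status.get_state();print(s['contact_force'],s['moment'])
```

```text
pos [ 0.5609 -0.1284  0.1364] toolyaw -90.08 tilt 0.09
tool shift(share total, no rot) [ 0.0026 -0.0028 -0.002 ] after rot [ 0.0026 -0.0028 -0.002 ] rot share [ 0.0014 -0.0007  0.0087] rows>= 0.1
[-4.63925199  2.00998369 14.13802675] [0.46490179 1.27578536 0.11170479]
```

Request:
apply_moves:
  xyz:
    - [0,0,0]
    - [0,0,0]
    - [0,0,0]
    - [0,0,0]
  rot:
    - [0,0,0.08]
    - [0,0,0.06]
    - [0,0,0.05]
    - [0,0,0]
  hand: [-1,-1,-1,-1]

```text
clock: 11.72
position: [0.5613, -0.1276, 0.1363]
ee_rot: [-0.0, 0.995, -0.098, 0.001]
contact_force: [-5.1, 4.0, 14.0]
width: 0.0294
gripper_force: 61.4
```

Run:
```python
from h import *
plan([.5617,-.1276,.137],np.radians(-90.6));s=status.get_state();print(s['contact_force'],s['moment'])
```

```text
pos [ 0.5613 -0.1276  0.1363] toolyaw -101.3 tilt 0.09
tool shift(share total, no rot) [ 0.0012 -0.0003 -0.0024] after rot [ 0.0012 -0.0001 -0.0024] rot share [-0.0003 -0.0015 -0.1783] rows>= 1.1
[-5.07068528  3.97118794 13.95829194] [0.77658286 1.03092824 0.17660574]
```

Request:
apply_moves:
  xyz:
    - [0,0,0]
    - [0,0,0]
    - [0,0,0]
  rot:
    - [0,0,0.06]
    - [0,0,0.05]
    - [0,0,0]
  hand: [-1,-1,-1]

```text
clock: 12.1
position: [0.5613, -0.1276, 0.1363]
ee_rot: [-0.0, 0.988, -0.155, 0.001]
contact_force: [-4.6, 3.5, 13.8]
width: 0.0294
gripper_force: 61.4
```

Run:
```python
from h import *
plan([.5617,-.1276,.137],np.radians(-90.6));s=status.get_state();print(s['contact_force'],s['moment'])
```

```text
pos [ 0.5613 -0.1276  0.1363] toolyaw -107.78 tilt 0.08
tool shift(share total, no rot) [ 0.0013 -0.0003 -0.0023] after rot [ 0.0013  0.0001 -0.0023] rot share [-0.     -0.0014 -0.2863] rows>= 1.7
[-4.55587744  3.54512407 13.77723919] [0.78495164 1.0678644  0.74276288]
```

Request:
apply_moves:
  xyz:
    - [0,0,0]
    - [0,0,0]
    - [0,0,-0.03]
    - [0,0,-0.06]
    - [0,0,-0.15]
    - [0,0,-0.13]
    - [0,0,0]
    - [0,0,0]
  rot:
    - [0,0,-0.1]
    - [0,0,-0.12]
    - [0,0,0]
    - [0,0,0]
    - [0,0,0]
    - [0,0,0]
    - [0,0,0]
    - [0,0,0]
  hand: [-1,-1,-1,-1,-1,-1,-1,-1]

```text
clock: 13.1
position: [0.5612, -0.1284, 0.244]
ee_rot: [0.0, 0.999, -0.041, 0.0]
contact_force: [0.8, 0.6, -1.4]
width: 0.0289
gripper_force: 59.5
```

Run:
```python
from h import *
s=status.get_state();print(s['qpos'].round(2))
c=cam('wrist');np.savez('pics/w3.npz',**c);save(c,'w3.png',(140,60,440,340),2)
plan([.4955,-.2548,.25],np.radians(-60))
```

```text
[-0.35  0.27  1.48 -0.    1.39  1.31]
pos [ 0.5609 -0.1283  0.2434] toolyaw -94.72 tilt 0.07
tool shift(share total, no rot) [-0.1825  0.4383 -0.0216] after rot [-0.3997  0.2563 -0.022 ] rot share [ 1.000e-04  1.100e-03 -5.787e-01] rows>= 3.5
```

View pics/w3.png

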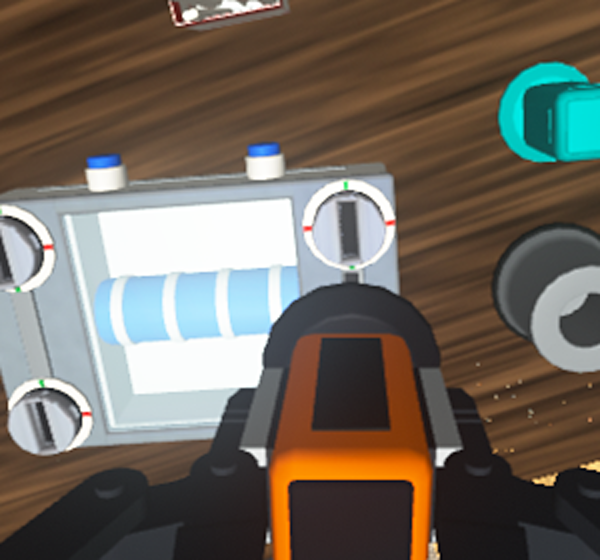

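Request:
apply_moves:
  xyz:
    - [-0.046,0.11,0]
    - [-0.046,0.11,0]
    - [-0.046,0.11,0]
    - [-0.045,0.108,0]
    - [0,0,0]
    - [0,0,0]
  rot:
    - [0,0,0]
    - [0,0,0]
    - [0,0,0]
    - [0,0,0]
    - [0,0,0]
    - [0,0,0]
  hand: [-1,-1,-1,-1,-1,-1]

```text
clock: 13.9
position: [0.496, -0.2543, 0.2438]
ee_rot: [-0.0, 0.999, -0.041, 0.0]
contact_force: [1.2, 0.5, -0.4]
width: 0.0294
gripper_force: 59.6
```

Run:
```python
from h import *
plan([.4955,-.2548,.09])
```

```text
pos [ 0.496  -0.2543  0.2438] toolyaw -94.73 tilt 0.05
tool shift(share total, no rot) [-0.0016  0.0023  0.5128] after rot [-0.0016  0.0023  0.5128] rot share [0. 0. 0.] rows>= 2.8
```

Request:
apply_moves:
  xyz:
    - [-0.001,0.002,0.1]
    - [0,0,0.1]
    - [0,0,0.1]
    - [0,0,0.1]
    - [0,0,0.08]
    - [0,0,0.03]
    - [0,0,0]
  rot:
    - [0,0,0]
    - [0,0,0]
    - [0,0,0]
    - [0,0,0]
    - [0,0,0]
    - [0,0,0]
    - [0,0,0]
  hand: [-1,-1,-1,-1,-1,-1,-1]

```text
clock: 14.78
position: [0.4964, -0.255, 0.0917]
ee_rot: [0.0, 0.999, -0.041, 0.001]
contact_force: [0.6, -0.2, -0.9]
width: 0.0295
gripper_force: 59.6
```

Request:
apply_moves:
  xyz:
    - [0,0,0.01]
    - [0,0,0.008]
    - [0,0,0.008]
    - [0,0,0]
  rot:
    - [0,0,0]
    - [0,0,0]
    - [0,0,0]
    - [0,0,0]
  hand: [-1,-1,-1,-1]

```text
clock: 15.28
position: [0.4962, -0.2558, 0.0843]
ee_rot: [0.001, 0.999, -0.041, 0.001]
contact_force: [0.1, 0.5, -1.3]
width: 0.0296
gripper_force: 59.6
```

Request:
apply_moves:
  xyz:
    - [0,0,0.005]
    - [0,0,0.005]
    - [0,0,0]
  rot:
    - [0,0,0]
    - [0,0,0]
    - [0,0,0]
  hand: [-1,-1,-1]

```text
clock: 15.65
position: [0.4964, -0.2559, 0.0821]
ee_rot: [0.001, 0.999, -0.041, 0.001]
contact_force: [-1.3, -0.2, 4.7]
width: 0.0293
gripper_force: 60.2
```

Request:
apply_moves:
  xyz:
    - [0,0,0]
    - [0,0,0]
    - [0,0,0]
    - [0,0,0]
    - [0,0,0]
    - [0,0,0]
    - [0,0,0]
    - [0,0,0]
  rot:
    - [0,0,0]
    - [0,0,0]
    - [0,0,0]
    - [0,0,0]
    - [0,0,0]
    - [0,0,0]
    - [0,0,0]
    - [0,0,0]
  hand: [1,1,1,1,1,1,1,1]

```text
clock: 16.65
position: [0.4963, -0.2558, 0.0814]
ee_rot: [0.001, 0.999, -0.041, 0.001]
contact_force: [0.7, 0.0, -0.5]
width: 0.0851
gripper_force: 0.0
```

Request:
apply_moves:
  xyz:
    - [0,0,-0.06]
    - [0,0,-0.1]
    - [0,0,-0.15]
    - [0,0,-0.15]
    - [0,0,-0.15]
    - [0,0,-0.1]
    - [0,0,0]
    - [0,0,0]
  rot:
    - [0,0,0]
    - [0,0,0]
    - [0,0,0]
    - [0,0,0]
    - [0,0,0]
    - [0,0,0]
    - [0,0,0]
    - [0,0,0]
  hand: [1,1,1,1,1,1,1,1]

```text
clock: 17.65
position: [0.4953, -0.2551, 0.2931]
ee_rot: [0.0, 0.999, -0.041, 0.0]
contact_force: [0.3, 0.3, -0.1]
width: 0.0853
gripper_force: 0.0
```

Run:
```python
from h import *
c=cam('wrist');save(c,'w4.png',None,1.25);print(proj(c,[.4955,-.2548,.062]),proj(c,[.4955,-.2548,.13]))
```

```text
(np.float64(314.25786479485436), np.float64(162.66452771485683)) (np.float64(314.1436561741744), np.float64(177.41981140782906))
```

View pics/w4.png

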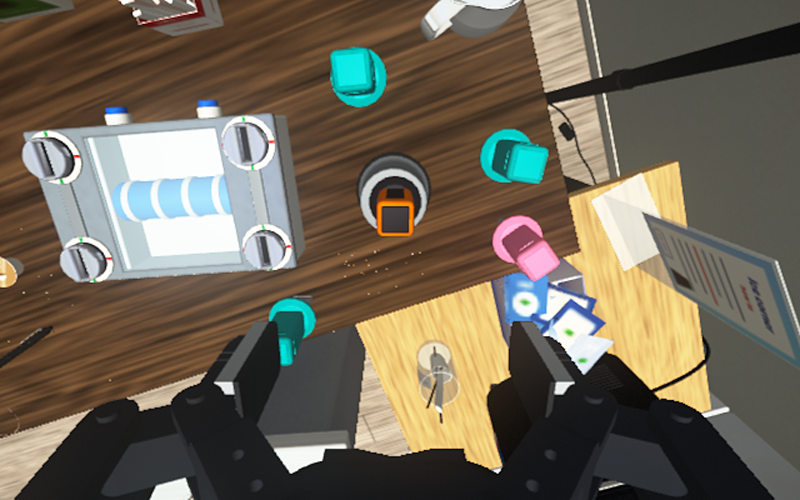

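The driver stands upright in its stand, with the top of its handle at about (395, 218) in this picture, where I predicted it. All four slots point to the green marks.

```bash
python3 -c "
from rig import job
print(job.sign_off())"
```

```text
the job is handed in; nothing more can be done
None
```

I turned the undone screw clockwise to its stop, put the driver back upright in its stand, and handed the job in at about 18 s; the last camera picture shows all four slots on their green marks, but the sign-off returned no verdict.

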